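Snap the spare fuse into the battery bench's fuse holder and shut its guard

TASK

Fit the long spare fuse from the rack into the open fuse holder: press it down, level and centred, between the spring clips until both ends have snapped fully home, then let go and swing the clear guard shut over it. Feel for the clips as you press, since their height was set by hand: do not bend a jaw wide open, and stop as soon as the fuse is seated, without bearing down hard on the clip floors. Leave the short fuse and the other things on the bench as they are.

Things in the scene. Friction and masses are not known exactly. Their poses are not given: they have to be found in the camera images.
- fuse_long: the fuse to fit: white ceramic tube 18.5 mm in diameter, on each end a metal cap 20 mm long, 20 mm in diameter, rim chamfered 2 mm; 127 mm long overall, about 110 g. Origin at mid-axis, y along the fuse, either way round. Lies level in one of the rack's two rows (either one), axis 31 mm above the bench, on V saddles 30 mm either side of the rack's middle; free to grip between them
- fuse_short: bystander in the rack's other row (rows 58 mm apart): same kind of fuse, 85 mm long, 14 mm in diameter, too small for the clips. Origin at mid-axis
- holder: fuse holder fixed to the bench: black base 64 x 176 x 18 mm, origin at the centre of its underside, z up, y along the length in which the fuse lies, guard hinge on the -x side. Its two copper clips stand on studs set by hand to an unknown height p, 0 to 12 mm, same for both, not shown by any pose here. Between the clips (y from -45 to +45 mm) nothing stands above the base
- clip_left (a point): on the fuse's axis line at the middle of the +y clip (y +53.5, 46 mm above the bench), for p = 0; axes as the holder's. Clip: 14 mm long in y; floor 36 mm + p above the bench; two leaf jaws, lips 17.8 mm apart at 50 mm + p, flared mouth 30 mm wide at 57 mm + p. Home, the fuse rests on both clip floors, axis 46 mm + p; laid in the mouths its axis is at 55 mm + p
- clip_right (a point): the same at the -y clip (y -53.5). Stops 12 mm high outside the clips leave the fuse 2 mm of play each way along y. A centred fuse needs 6 to 13 N in all to pass the lips, most near axis 51 to 52 mm + p; then the force drops to nothing or pulls, it snaps down, and on the floor the force climbs steeply. A clip floor may bear 18 N. Lips spring at 12 N per mm each
- guard (a joint): clear guard, hinged on the holder: angle in rad, 0 = shut over the fuse, 1.7 to 1.9 = standing open at the start. L-shaped: a wall 56 mm high from the hinge (upright when shut) and square to it a plate 72 x 150 x 3 mm (the level top when shut, outer face 74 mm above the bench). 90 g; stays open by its weight, falls shut by itself below about 0.4 rad
- guard_hinge (a point): middle of the guard's hinge line, 18 mm above the bench at the holder's x -32 mm; the line runs along the holder's y; axes as the holder's
- guard_tab (a point): middle of the top of the black finger tab (36 mm along y, 12 wide, 10 high) on the outer face of the guard's plate, its middle 9 mm from the plate's free edge. When shut: 60 mm to +x of the hinge line and 66 mm above it. Its axes turn with the guard; z points out of the plate's outer face
- jaw_right_near (a joint): sprung leaf jaw of the right (-y) clip, near (-x) side: outward angle in rad about its foot. 0 = at rest, about 0.015 round a fuse that is home, about 0.07 while a centred fuse squeezes past the lips, 0.25 = overbent (lip 3.5 mm out)
- jaw_right_far (a joint): sprung leaf jaw of the right (-y) clip, far (+x) side: outward angle in rad about its foot. 0 = at rest, about 0.015 round a fuse that is home, about 0.07 while a centred fuse squeezes past the lips, 0.25 = overbent (lip 3.5 mm out)
- jaw_left_near (a joint): sprung leaf jaw of the left (+y) clip, near (-x) side: outward angle in rad about its foot. 0 = at rest, about 0.015 round a fuse that is home, about 0.07 while a centred fuse squeezes past the lips, 0.25 = overbent (lip 3.5 mm out)
- jaw_left_far (a joint): sprung leaf jaw of the left (+y) clip, far (+x) side: outward angle in rad about its foot. 0 = at rest, about 0.015 round a fuse that is home, about 0.07 while a centred fuse squeezes past the lips, 0.25 = overbent (lip 3.5 mm out)
- contactor: bystander: white round contactor 58 mm in diameter, 78 mm high with its two studs, on a 70 x 50 mm foot plate; origin under its centre
- monitor_board: bystander: cell monitor board on an aluminium plate 70 x 110 mm, 22 mm high; origin under its centre
Not all that is in view belongs to the job. Leave any orange or red look-alike of the fuse_long alone.

How it is judged (in metres and radians):
On the way:
1. the long fuse has snapped home in both clips, resting on the floors of both (contact force between fuse_long and clip_floor_right above 0.15 N and contact force between fuse_long and clip_floor_left above 0.15 N and x of fuse_long in the frame of holder between -0.003 and 0.003 m and y of fuse_long in the frame of holder between -0.0045 and 0.0045 m and angle between the y axis of fuse_long and the y axis of holder, either way round below 0.04 rad), for 0.2 s.
At the end, for the whole second after the job is handed in: The long fuse rests on the floors of both clips (over 0.15 N on each), within 3 mm across, 4.5 mm along and 0.04 rad of the holder's line, at rest and let go; the guard is shut (under 0.06 rad) (all of step 1 and value of joint guard below 0.06 rad and linear speed of fuse_long below 0.02 m/s and contact force between the fingers and fuse_long below 0.1 N); the robot touches nothing.
It fails at once if a clip jaw is overbent: spread by more than 0.25 rad (value of joint any of jaw_right_near, jaw_right_far, jaw_left_near, jaw_left_far above 0.25 rad).
It fails at once if the fuse is pressed on the floor of a clip with more than 18 N (contact force between fuse_long and clip_floor_right above 18 N or contact force between fuse_long and clip_floor_left above 18 N).
It fails at once if the short fuse has moved by more than 20 mm (distance of fuse_short from where it was at the start of the episode above 0.02 m).
It fails at once if the contactor or the monitor board has moved by more than 30 mm (distance of any of contactor, monitor_board from where it was at the start of the episode above 0.03 m).
It also fails if it takes over 64 s, if anything falls off the work surface, if the arm or the gripper's body presses on something with over 40 N, if the wrist force passes 120 N, or if a joint passes its speed limit or range.

ROBOT

A 6-joint arm with a two-finger parallel gripper is mounted at the origin on the work surface. World frame = base frame: x ahead of the robot, y to its left, z up, the work surface at z = 0. Lengths are in m, angles in degrees, forces in N, time in s.
With the tool pointing down it reaches from about 0.25 to 0.775 m from the base axis. Payload 4 kg.
Tool frame: the origin (TCP) lies at the very end of the fingers, on their centre line; the grasp point (between the pads) lies 19 mm behind it (bot.pinch_z is the distance from the TCP to the grasp point, in m); x points along the fingers, z is the direction in which the jaws open and shut, and the axes are right-handed (so a half turn about x gives the same grasp; the last joint's range is limited). The gripper opens to 94 mm and grips with 3 to 60 N. Pads are 16 mm wide; open, the fingers measure 119 mm over their backs; the gripper's body (75 mm by 177 mm) begins 78 mm behind the grasp point.
Start: joints at [59.811, 4.996, 78.535, -0, 96.463, -5.907], TCP at [0.226, 0.501, 0.206] pointing down, gripper open.
Joint ranges: [-177.83, 177.83], [-43.37, 116.18], [15.69, 146.23], [-61.86, 241.86], [9.47, 152.12], [-147.06, 147.06]. Speed limits (degrees/s): [159.86, 159.86, 180, 180, 180, 180].

INTERFACE

Orientations are given as [roll, pitch, yaw] about the fixed x, y, z axes, in that order (R = Rz(yaw) Ry(pitch) Rx(roll)).
In Python, from plant import bot, viewer gives the robot as it stands.
- The arm moves only by the tool arm_command, never from a script. Its argument "moves" is a list of rows, each a list of 3 entries, a list of its own where there are three numbers: the turn, a rotation vector about the world's x, y, z in rad, then the shift along the world's x, y, z in m, then the opening, from 0 (shut) to 1 (fully open). A call has 1 to 10 rows; each row is the pose to reach, as a shift and turn from the pose commanded when the call began; what a row does not reach only later rows make up. A row lasts 1/10 s, in which the tool goes at most 50 mm and 8.59 degrees, less where a joint would pass 70% of its speed; a pose out of reach is approached as far as the arm can. A call with a gripper value outside its range is refused whole. The fingers move at their own pace and stop on an object; "force" is the grip in N (left out, the last holds). Time passes only in rows, so rows that repeat a pose let the fingers close. It gives the time, the measured TCP pose, the force and the opening at its end, in the units of the state.
- bot.observe(): the state, without advancing time (a new reading comes with each control period).
- viewer.get_image(name): name is "scene" or "top"; returns a dict with "image" (480x640x3 uint8, red, green, blue), "fov_y" (degrees; the focal length in pixels is half the picture's height over the tangent of half this angle, whatever the lens; pixels are square), "cx", "cy" (the principal point, pixels), "origin" and "rotation" of the camera in the world. Camera axes: x right, y down, z forward; pixel columns grow to the right and rows downward; lengths in m; the calibration is good to about 2 mm. A picture is of the moment at which its call begins. There is no depth.
- bot.sign_off(): hands the job in, once; it reports no verdict.
The state is a dict: "t": time; "q": joint angles; "qd": joint speeds; "tau": joint torques, N m; "tcp_pos": TCP position; "tool_rot": TCP orientation; "wrist_force": force on the tool from outside, world axes, zero at the start; "moment": the same for the moment, N m; "grip_width": opening from 0.0 (shut) to 1.0 (fully open).
Only numpy, scipy, OpenCV 4.12 (cv2) and the standard library are available. Lean on these libraries where they do the work, as an engineer would, in place of code of your own. Each camera call takes 0.05 s, during which the arm holds its last target.

## Working session

There is one attempt and no reset: what is moved stays moved. The work goes in short steps, Python scripts to look and compute and a tool call to move; the robot and the scene stay as the last step left them, time stands still between calls to the robot, and variables do not carry over. Pictures are saved under pics/ and viewed, and the job is handed in when it is done.

Besides the shell and the picture viewer there is one more tool, called as name([rows], argument=value, ...), one row to a line, values as JSON. arm_command: Moves the arm, as the interface text tells. Its arguments: {"type":"object","properties":{"moves":{"type":"array","items":{"type":"array"}},"force":{"type":"number"}},"required":["moves"]}

```bash
ls; mkdir -p pics
python3 - <<'E'
from plant import bot, viewer
import cv2,numpy as np
for n in ("scene","top"):
    d=viewer.get_image(n)
    cv2.imwrite(f"pics/{n}0.png",d["image"][:,:,::-1])
    print(n,{k:(np.round(v,4).tolist() if k!="image" else 0) for k,v in d.items()})
print(bot.observe(), bot.pinch_z)
E
```

```text
pics
scene {'image': 0, 'fov_y': 55.8048, 'cx': 317.8555, 'cy': 231.9815, 'origin': [0.8992, -0.5362, 0.7727], 'rotation': [-137.3825, -0.2246, 27.8897]}
top {'image': 0, 'fov_y': 46.8809, 'cx': 311.129, 'cy': 243.806, 'origin': [0.5264, -0.0014, 1.3281], 'rotation': [-176.3638, 0.101, -90.9446]}
{'t': 0.1, 'q': array([ 5.98098228e+01,  5.03563836e+00,  7.86145938e+01, -8.55330840e-04,
        9.64634878e+01, -5.90749108e+00]), 'qd': array([ 0.00042944, -0.05952177, -0.29428377,  0.05398089, -0.18626512,
        0.09615784]), 'tau': array([ 1.56080401e-03, -3.41254950e+01, -3.03301513e+01,  7.19031016e-02,
        3.04356928e-02, -1.17182499e-04]), 'tcp_pos': array([0.22594445, 0.50090777, 0.20442715]), 'tool_rot': array([ 174.52080079,   89.88627688, -119.76198081]), 'wrist_force': array([-0.34256915,  0.41914037, -0.38643558]), 'moment': array([ 0.02865518, -0.00191633, -0.02527536]), 'grip_width': 1.0011617239017252} 0.0188
```

View pics/scene0.png

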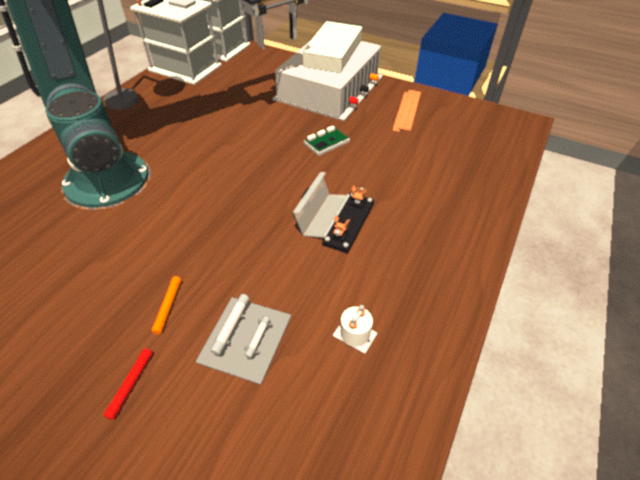

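View pics/top0.png

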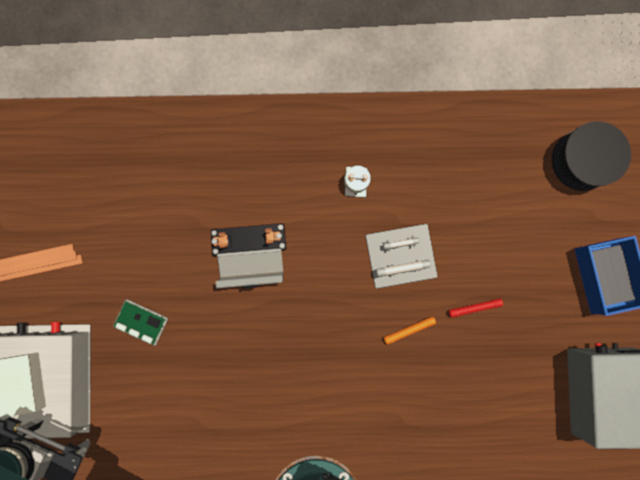

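```bash
cat > h.py <<'E'
import numpy as np,cv2
from scipy.spatial.transform import Rotation as R
from plant import bot, viewer
def cam(d):
    f=240/np.tan(np.radians(d["fov_y"]/2)); return f,d["cx"],d["cy"],np.array(d["origin"]),R.from_euler("xyz",d["rotation"],degrees=True).as_matrix()
def ray(d,u,v):
    f,cx,cy,o,M=cam(d); r=M@np.array([(u-cx)/f,(v-cy)/f,1]); return o,r/np.linalg.norm(r)
def onz(d,u,v,z):
    o,r=ray(d,u,v); return o+r*(z-o[2])/r[2]
def proj(d,p):
    f,cx,cy,o,M=cam(d); c=M.T@(np.array(p)-o); return np.array([cx+f*c[0]/c[2],cy+f*c[1]/c[2]])
def tri(d1,p1,d2,p2):
    o1,r1=ray(d1,*p1);o2,r2=ray(d2,*p2)
    s=np.linalg.lstsq(np.c_[r1,-r2],o2-o1,rcond=None)[0]
    a=o1+s[0]*r1;b=o2+s[1]*r2; return (a+b)/2,np.linalg.norm(a-b)
def crop(img,x0,y0,w,h,k,name):
    cv2.imwrite(name,cv2.resize(img[y0:y0+h,x0:x0+w,::-1],None,fx=k,fy=k,interpolation=cv2.INTER_CUBIC))
E
python3 - <<'E'
from h import *
t=viewer.get_image("top")["image"]; s=viewer.get_image("scene")["image"]
np.savez("im0.npz",t=t,s=s)
a=cv2.resize(t[215:300,355:455],None,fx=4,fy=4,interpolation=cv2.INTER_CUBIC)
b=cv2.resize(t[215:300,200:300],None,fx=4,fy=4,interpolation=cv2.INTER_CUBIC)
cv2.imwrite("pics/crop_top.png",np.hstack([a,b])[:,:,::-1])
a=cv2.resize(s[285:385,195:295],None,fx=4,fy=4,interpolation=cv2.INTER_CUBIC)
b=cv2.resize(s[165:265,285:385],None,fx=4,fy=4,interpolation=cv2.INTER_CUBIC)
cv2.imwrite("pics/crop_scene.png",np.hstack([a,b])[:,:,::-1])
E
```

```text
(no output)
```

View pics/crop_top.png

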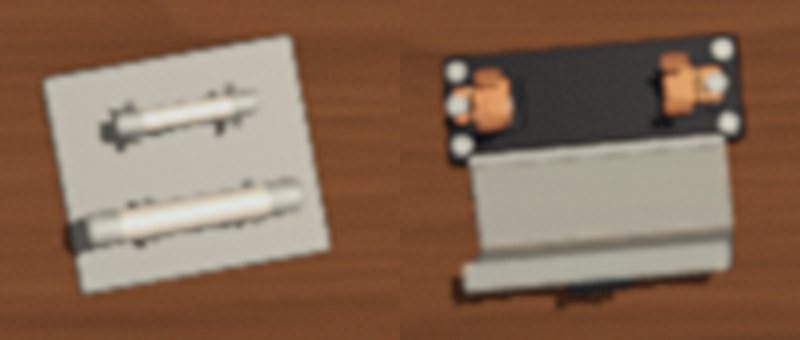

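View pics/crop_scene.png

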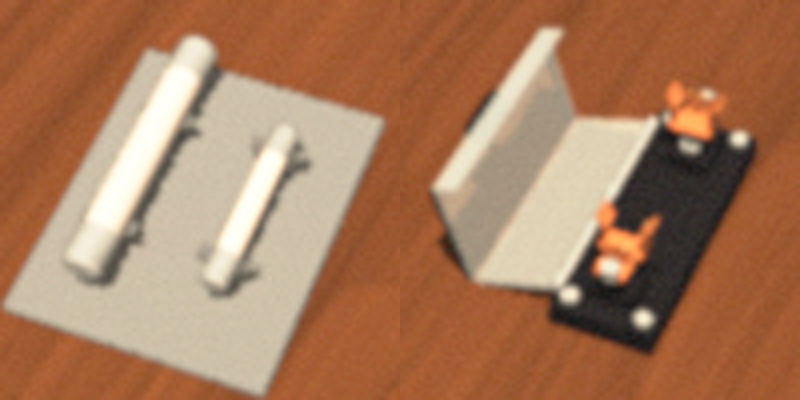

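Candidates: white long fuse in the rack's near row (top 402,268; scene 230,325); short white fuse in the other row (402,244); orange (410,330) and red (475,308) rods on the bench. Only the first one is white with metal caps, longer, and in the rack, so it is fuse_long (the crop confirms this). The guard lies on the holder's low-row side, so holder +x ≈ world +x and +y is image left.

```bash
cat > m.py <<'E'
from h import *
z=np.load("im0.npz")
T=viewer.get_image("top");S=viewer.get_image("scene")
def blobs(img,x0,y0,w,h,thr,k=6,amin=40):
    g=cv2.resize(img[y0:y0+h,x0:x0+w].min(2),None,fx=k,fy=k,interpolation=cv2.INTER_CUBIC)
    m=(g>thr).astype(np.uint8)
    n,l,st,c=cv2.connectedComponentsWithStats(m)
    out=[]
    for i in range(1,n):
        if st[i,4]<amin: continue
        cnt=cv2.findContours((l==i).astype(np.uint8),0,1)[0][0]
        r=cv2.minAreaRect(cnt)
        out.append((((c[i]+.5)/k-.5+[x0,y0]),st[i,4]/k/k,np.array(r[1])/k,r[2]))
    return out
if __name__=="__main__":
  for thr in (130,160):
    print("bolts T",thr)
    for b in blobs(T["image"],205,215,90,45,thr): print(np.round(b[0],2),round(b[1],1),np.round(b[2],1))
    print("bolts S",thr)
    for b in blobs(S["image"],315,180,65,75,thr): print(np.round(b[0],2),round(b[1],1),np.round(b[2],1))
  for thr in (200,215,230):
    print("tube T",thr)
    for b in blobs(T["image"],365,225,75,65,thr): print(np.round(b[0],2),round(b[1],1),np.round(b[2],1),b[3])
    print("tube S",thr)
    for b in blobs(S["image"],195,285,100,100,thr): print(np.round(b[0],2),round(b[1],1),np.round(b[2],1),b[3])
E
python3 m.py
```

```text
bolts T 130
[280.13 226.76] 18.9 [4.7 4.8]
[213.64 232.45] 14.8 [4.2 4.2]
[278.41 235.18] 23.3 [5.4 5.1]
[213.98 240.72] 20.1 [5.  4.7]
[281.69 245.19] 17.2 [4.5 4.5]
[252.59 255.13] 532.2 [63.7 10.8]
[215.08 250.93] 15.8 [4.2 4.5]
bolts S 130
[318.22 184.99] 85.3 [14.7 10.2]
[361.51 188.17] 4.0 [1.8 2.3]
[351.14 193.93] 1.9 [1.7 1.2]
[328.2  213.58] 851.3 [23.6 52.2]
[322.18 195.49] 1.1 [1.2 0.9]
[369.36 199.2 ] 12.7 [4.1 3.7]
[356.85 201.2 ] 8.1 [4.3 2.2]
[337.15 231.44] 22.1 [4.8 5.5]
[345.33 244.12] 15.6 [4.  4.7]
bolts T 160
[280.14 226.76] 12.7 [3.9 3.9]
[213.61 232.4 ] 8.4 [3. 3.]
[278.48 235.17] 14.2 [4.1 4. ]
[213.97 240.78] 12.4 [3.7 3.8]
[281.67 245.19] 10.6 [3.6 3.4]
[249.56 252.18] 69.2 [ 1.7 61.6]
[215.08 250.93] 9.6 [3.3 3.4]
bolts S 160
[316.66 182.75] 31.6 [9.  6.2]
[328.23 213.5 ] 754.6 [19.  52.2]
[369.39 199.2 ] 7.5 [2.7 3. ]
[337.07 231.31] 14.0 [4.5 3.7]
[326.86 238.08] 11.0 [3.2 4. ]
[345.31 244.13] 9.9 [3.2 3.7]
tube T 200
[401.49 242.73] 51.7 [ 2.7 22.9] 79.89496612548828
[427.47 263.28] 2.2 [1.  2.5] 90.0
[403.48 267.51] 120.7 [ 3.4 39.3] 79.8409423828125
tube S 200
[229.42 322.64] 435.8 [ 8.2 62.7] 28.393022537231445
[256.9  335.65] 197.9 [ 5.7 41.8] 25.665191650390625
tube T 215
[409.79 241.23] 5.6 [1.5 4.3] 90.0
[404.07 242.23] 5.4 [1.5 4.2] 90.0
[398.27 243.26] 5.0 [1.3 4. ] 90.0
[393.06 244.23] 4.9 [1.3 3.7] 90.0
[403.82 267.42] 65.7 [ 2.1 36.7] 79.95467376708984
tube S 215
[229.59 322.27] 356.9 [ 7.4 61.6] 28.610458374023438
[256.76 335.98] 146.8 [ 5.1 36. ] 25.6154842376709
tube T 230
tube S 230
[230.01 321.44] 255.2 [ 6.2 44.8] 28.586414337158203
[257.23 334.97] 107.8 [ 4.3 27.1] 25.6154842376709
```

Run:
```python
from m import *
Tb=dict(A=(280.14,226.76),B=(213.6,232.42),C=(281.68,245.19),D=(215.08,250.93))
Sb=dict(A=(345.32,244.12),B=(369.37,199.2),C=(326.86,238.08))
for k in Sb: print(k,*tri(T,Tb[k],S,Sb[k]))
P={k:onz(T,*Tb[k],.020) for k in Tb}
for k in Sb: print(k,"S z20",onz(S,*Sb[k],.020),"T",P[k])
P={k:v[:2] for k,v in P.items()}
print({k:np.round(v,4).tolist() for k,v in P.items()}, "ctr",sum(P.values())/4)
for a,b in (("B","A"),("D","C")): d=P[a]-P[b]; print(np.linalg.norm(d),np.degrees(np.arctan2(d[1],d[0])))
for a,b in (("A","C"),("B","D")): d=P[a]-P[b]; print(np.linalg.norm(d),np.degrees(np.arctan2(d[1],d[0])))
print("terminals",tri(T,(278.45,235.17),S,(337.1,231.35)))
# profiles
def prof(D,c,ang,L,W,name):
    g=D["image"].astype(np.float32).min(2); d=np.array([np.cos(ang),np.sin(ang)]);n=np.array([-d[1],d[0]])
    s=np.arange(-L,L+.1,1.0); w=np.arange(-W,W+.1,.5)
    X=c[0]+s[:,None]*d[0]+w*n[0]; Y=c[1]+s[:,None]*d[1]+w*n[1]
    v=cv2.remap(g,X.astype(np.float32),Y.astype(np.float32),cv2.INTER_CUBIC)
    return s,w,v
s,w,v=prof(T,(402.5,267.7),np.radians(-10.1),34,8,"T")
mid=abs(w)<1.6
print("T along",[(int(a),int(b)) for a,b in zip(s,v[:,mid].mean(1))])
for lo,hi in ((-25,-22),(-15,-10),(-5,5),(12,18),(22,26)): print("T across",lo,v[(s>=lo)&(s<=hi)].mean(0).astype(int))
```

```text
A [0.65011993 0.07171105 0.02315195] 0.0021076870529133994
B [0.63920891 0.22937918 0.02252151] 0.0023904974790862144
C [0.60630866 0.0685784  0.02307717] 0.0022681050070342433
A S z20 [0.64819729 0.07365288 0.02      ] T [0.65134235 0.07241337 0.02      ]
B S z20 [0.63734813 0.23121737 0.02      ] T [0.64049396 0.23040081 0.02      ]
C S z20 [0.60417079 0.07040051 0.02      ] T [0.60747266 0.06933384 0.02      ]
{'A': [0.6513, 0.0724], 'B': [0.6405, 0.2304], 'C': [0.6075, 0.0693], 'D': [0.5965, 0.2271]} ctr [0.62394705 0.14981971]
0.15835945859334985 93.92811639884376
0.15817944494693448 93.98525851662752
0.04397765005574541 4.015425144065814
0.04413604594244684 4.248902619076113
terminals (array([0.62787414, 0.07422821, 0.05073364]), np.float64(0.002431497356111652))
T along [(-34, 45), (-33, 36), (-32, 25), (-31, 40), (-30, 65), (-29, 75), (-28, 73), (-27, 84), (-26, 128), (-25, 168), (-24, 184), (-23, 185), (-22, 186), (-21, 187), (-20, 188), (-19, 189), (-18, 197), (-17, 208), (-16, 214), (-15, 215), (-14, 215), (-13, 215), (-12, 213), (-11, 212), (-10, 213), (-9, 215), (-8, 215
[... 489 characters left out ...]
0 164 154 145 141 144 154 164 175 181 186 187 185
 180 171 161 147 133 118 111 119 139 158 167 172 172 171 170]
T across -15 [171 172 172 170 160 147 133 126 132 148 166 180 192 203 214 221 224 221
 213 202 190 179 161 140 118 105 105 117 134 150 163 168 171]
T across -5 [172 172 172 173 173 172 168 162 158 160 168 178 190 203 214 222 224 221
 213 202 190 177 159 139 127 132 147 161 169 173 173 172 172]
T across 12 [174 174 173 171 166 160 153 147 147 155 166 178 191 204 215 222 224 221
 213 201 190 178 161 142 126 123 133 149 163 170 173 173 173]
T across 22 [174 174 174 175 175 172 163 152 143 139 143 154 167 180 191 197 200 197
 190 180 167 154 142 135 137 148 161 169 173 174 173 173 173]
```

Run:
```python
from m import *
c=np.array((403.45,267.52)); d=np.array([np.cos(np.radians(-10.1)),np.sin(np.radians(-10.1))])
C=onz(T,*c,.033);a=onz(T,*(c-20*d),.031)-onz(T,*(c+20*d),.031)
print("T",C,np.degrees(np.arctan2(a[1],a[0])))
print("S",onz(S,229.42,322.64,.035),"tri",tri(T,c,S,(229.42,322.64)))
f=R.from_euler("xyz",bot.observe()["tool_rot"],degrees=True).as_matrix()
print(np.round(f,3)); print(bot.observe()["tcp_pos"])
```

```text
T [ 0.54965778 -0.21529266  0.033     ] 99.13070354408485
S [ 0.54617387 -0.21589879  0.035     ] tri (array([ 0.54835005, -0.21571752,  0.03680419]), np.float64(0.0032393085836000036))
[[ 0.    -0.912  0.411]
 [-0.     0.411  0.912]
 [-1.    -0.     0.   ]]
[0.22618458 0.50134252 0.20547458]
```

arm_command([
  [[0,0,-0.15],[0.02,-0.05,0.02],0.6],
  [[0,0,-0.3],[0.04,-0.1,0.02],0.55],
  [[0,0,-0.45],[0.065,-0.145,0.01],0.55],
  [[0,0,-0.6],[0.085,-0.19,0],0.55],
  [[0,0,-0.75],[0.105,-0.235,0],0.55],
  [[0,0,-0.9],[0.125,-0.28,0],0.55],
  [[0,0,-0.988],[0.145,-0.325,0],0.55],
  [[0,0,-0.988],[0.165,-0.37,0],0.55],
  [[0,0,-0.988],[0.185,-0.415,0],0.55],
  [[0,0,-0.988],[0.205,-0.46,0],0.55],
], force=20)

```text
t: 1.5
tcp_pos: [0.4282, 0.0471, 0.206]
tool_rot: [-0.4, 89.9, 8.7]
wrist_force: [0.3, 0.3, 0.2]
grip_width: 0.55
```

arm_command([
  [[0,0,0],[0.02,-0.044,0],0.55],
  [[0,0,0],[0.04,-0.088,0],0.55],
  [[0,0,0],[0.06,-0.132,0],0.55],
  [[0,0,0],[0.08,-0.176,0],0.55],
  [[0,0,0],[0.1,-0.22,0],0.55],
  [[0,0,0],[0.117,-0.2566,-0.02],0.55],
  [[0,0,0],[0.117,-0.2566,-0.06],0.55],
  [[0,0,0],[0.117,-0.2566,-0.1],0.55],
  [[0,0,0],[0.117,-0.2566,-0.1],0.55],
  [[0,0,0],[0.117,-0.2566,-0.1],0.55],
])

```text
t: 2.5
tcp_pos: [0.5445, -0.2073, 0.1055]
tool_rot: [141.5, 89.9, 150.7]
wrist_force: [-0.5, -0.2, 0.6]
grip_width: 0.549
```

Run:
```python
from m import *
o=bot.observe(); f=R.from_euler("xyz",o["tool_rot"],degrees=True).as_matrix()
print(o["tcp_pos"],np.round(f,3),np.degrees(np.arctan2(f[1,2],f[0,2])),o["t"],o["wrist_force"])
a=cv2.resize(T["image"][205:305,345:445],None,fx=4,fy=4,interpolation=cv2.INTER_CUBIC)
b=cv2.resize(S["image"][265:365,185:285],None,fx=4,fy=4,interpolation=cv2.INTER_CUBIC)
cv2.imwrite("pics/pre.png",np.hstack([a,b])[:,:,::-1])
for p in (o["tcp_pos"],): print(proj(T,p),proj(S,p))
```

```text
[ 0.54637985 -0.20798192  0.10872571] [[ 0.005 -0.159  0.987]
 [-0.002  0.987  0.159]
 [-1.    -0.003  0.004]] 9.13505890575936 2.6 [ 0.16657065 -0.05777553  0.51193691]
[405.83540147 268.35421107] [226.29081752 296.9863233 ]
```

View pics/pre.png

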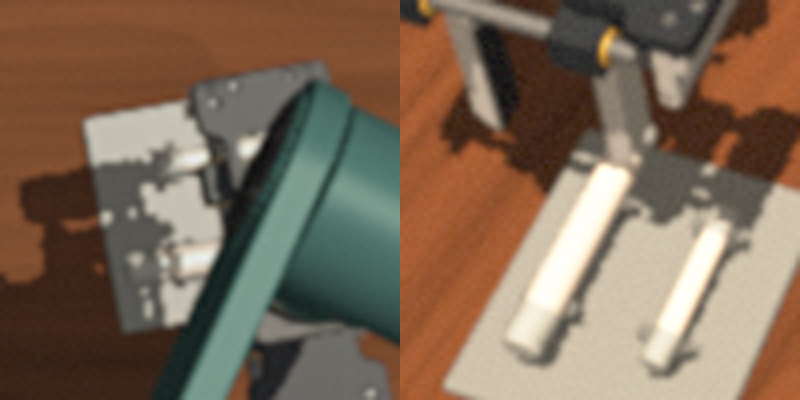

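arm_command([
  [[0,0,0],[0,0,0],0.55],
  [[0,0,0],[0,0,0],0.55],
])

```text
t: 2.8
tcp_pos: [0.546, -0.2078, 0.1081]
tool_rot: [-35.1, 89.7, -26.0]
wrist_force: [-0.8, 0.4, -0.6]
grip_width: 0.551
```

```bash
cat > st.py <<'E'
from plant import bot
import numpy as np
from scipy.spatial.transform import Rotation as R
o=bot.observe(); f=R.from_euler("xyz",o["tool_rot"],degrees=True).as_matrix()
print("t",round(o["t"],2),"tcp",np.round(o["tcp_pos"],4),"zhead",round(np.degrees(np.arctan2(f[1,2],f[0,2])),2),"down",np.round(f[:,0],4),"ztilt",round(f[2,2],4),"F",np.round(o["wrist_force"],2),"M",np.round(o["moment"],3),"g",round(o["grip_width"],3), "q6",np.round(o["q"],1))
E
python3 st.py
```

```text
t 2.8 tcp [ 0.546  -0.2078  0.1081] zhead 9.13 down [ 0.004 -0.002 -1.   ] ztilt 0.0037 F [-0.85  0.36 -0.57] M [-0.055  0.081 -0.048] g 0.551 q6 [-26.4  11.3  82.6   0.   85.9 -35.5]
```

arm_command([
  [[0,0,0],[0.002,-0.008,-0.02],0.55],
  [[0,0,0],[0.002,-0.008,-0.04],0.55],
  [[0,0,0],[0.002,-0.008,-0.06],0.55],
  [[0,0,0],[0.002,-0.008,-0.075],0.55],
  [[0,0,0],[0.002,-0.008,-0.085],0.55],
  [[0,0,0],[0.002,-0.008,-0.09],0.55],
  [[0,0,0],[0.002,-0.008,-0.09],0.55],
])

```text
t: 3.5
tcp_pos: [0.5467, -0.2154, 0.0153]
tool_rot: [141.3, 90.0, 150.5]
wrist_force: [-0.3, 0.2, 0.0]
grip_width: 0.55
```

```bash
python3 st.py
python3 - <<'E'
from m import *
crop(S["image"],175,260,110,110,5,"pics/pre2.png")
E
```

```text
t 3.5 tcp [ 0.5467 -0.2154  0.0153] zhead 9.11 down [-3.e-04  2.e-04 -1.e+00] ztilt -0.0003 F [-0.31  0.16  0.03] M [-0.059  0.063 -0.004] g 0.55 q6 [-27.   16.1  87.9   0.   76.1 -36.1]
```

View pics/pre2.png

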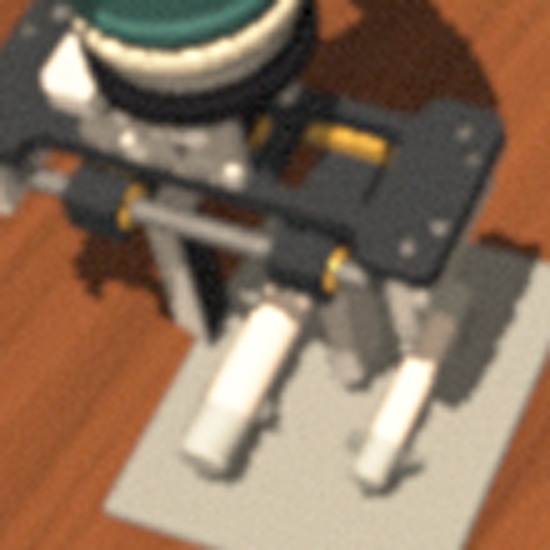

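arm_command([
  [[0,0,0],[0.0005,0,-0.0025],0.4],
  [[0,0,0],[0.0005,0,-0.0025],0.3],
  [[0,0,0],[0.0005,0,-0.0025],0.1],
  [[0,0,0],[0.0005,0,-0.0025],0.1],
  [[0,0,0],[0.0005,0,-0.0025],0.1],
  [[0,0,0],[0.0005,0,-0.0025],0.1],
], force=30)

```text
t: 4.2
tcp_pos: [0.5466, -0.2156, 0.0131]
tool_rot: [-180.0, 89.9, -170.8]
wrist_force: [-2.6, 0.3, 1.9]
grip_width: 0.188
```

```bash
python3 st.py
```

```text
t 4.2 tcp [ 0.5466 -0.2156  0.0131] zhead 9.11 down [-1.4e-03 -2.0e-04 -1.0e+00] ztilt -0.0014 F [-2.64  0.34  1.94] M [-0.102  0.542  0.007] g 0.188 q6 [-27.   16.2  88.   -0.   75.9 -36.1]
```

arm_command([
  [[0,0,0],[0,0,0.01],0.1],
  [[0,0,0],[0,0,0.03],0.1],
  [[0,0,0],[0,0,0.06],0.1],
  [[0,0,0],[0,0,0.09],0.1],
  [[0,0,0],[0,0,0.12],0.1],
  [[0,0,0],[0,0,0.12],0.1],
  [[0,0,0],[0,0,0.12],0.1],
])

```text
t: 4.9
tcp_pos: [0.5477, -0.2155, 0.1335]
tool_rot: [-25.3, 89.9, -16.2]
wrist_force: [0.4, -0.6, -1.9]
grip_width: 0.191
```

```bash
python3 st.py
python3 - <<'E'
from m import *
np.savez("im1.npz",t=T["image"],s=S["image"])
crop(S["image"],175,240,110,110,5,"pics/lift.png")
E
```

```text
t 4.9 tcp [ 0.5477 -0.2155  0.1335] zhead 9.12 down [ 1.9e-03 -5.0e-04 -1.0e+00] ztilt 0.0018 F [ 0.44 -0.57 -1.87] M [-0.108  0.039  0.056] g 0.191 q6 [-27.   11.2  79.8   0.   88.9 -36.1]
```

View pics/lift.png

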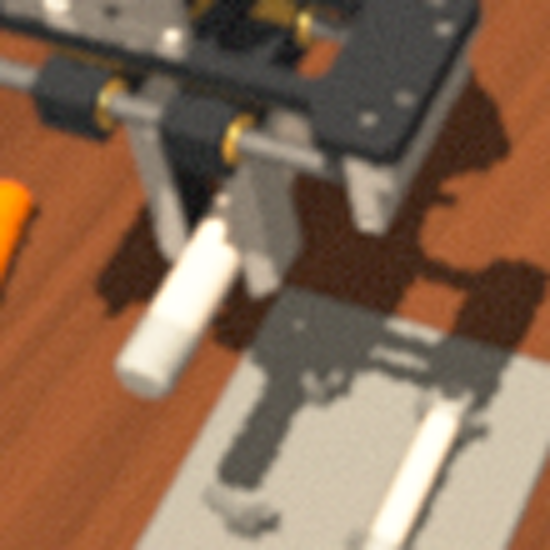

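arm_command([
  [[0,0,-0.02],[0.004,0.02,0],0.1],
  [[0,0,-0.04],[0.013,0.065,0],0.1],
  [[0,0,-0.06],[0.022,0.11,0],0.1],
  [[0,0,-0.08],[0.031,0.155,0],0.1],
  [[0,0,-0.09],[0.04,0.2,0],0.1],
  [[0,0,-0.09],[0.05,0.245,0],0.1],
  [[0,0,-0.09],[0.059,0.29,0],0.1],
  [[0,0,-0.09],[0.068,0.332,0],0.1],
  [[0,0,-0.09],[0.0747,0.3658,0],0.1],
  [[0,0,-0.09],[0.0747,0.3658,0],0.1],
])

```text
t: 6.0
tcp_pos: [0.6207, 0.155, 0.1297]
tool_rot: [158.8, 89.7, 163.1]
wrist_force: [0.3, -0.3, -0.9]
grip_width: 0.191
```

arm_command([
  [[0,0,0],[0,0,-0.02],0.1],
  [[0,0,0],[0,0,-0.04],0.1],
  [[0,0,0],[0,0,-0.05],0.1],
  [[0,0,0],[0,0,-0.05],0.1],
  [[0,0,0],[0,0,-0.05],0.1],
])

```text
t: 6.5
tcp_pos: [0.6218, 0.1497, 0.0827]
tool_rot: [-169.2, 90.0, -165.3]
wrist_force: [0.2, 0.2, -1.2]
grip_width: 0.185
```

```bash
python3 st.py
python3 - <<'E'
from m import *
np.savez("im2.npz",t=T["image"],s=S["image"])
a=cv2.resize(T["image"][200:300,200:300],None,fx=4,fy=4,interpolation=cv2.INTER_CUBIC)
b=cv2.resize(S["image"][165:265,285:385],None,fx=4,fy=4,interpolation=cv2.INTER_CUBIC)
cv2.imwrite("pics/hov.png",np.hstack([a,b])[:,:,::-1])
E
```

```text
t 6.5 tcp [0.6218 0.1497 0.0827] zhead 3.91 down [-8.e-04 -2.e-04 -1.e+00] ztilt -0.0008 F [ 0.19  0.19 -1.24] M [-0.113  0.062 -0.007] g 0.185 q6 [ 8.5 19.2 75.7 -0.  85.1  4.6]
```

View pics/hov.png

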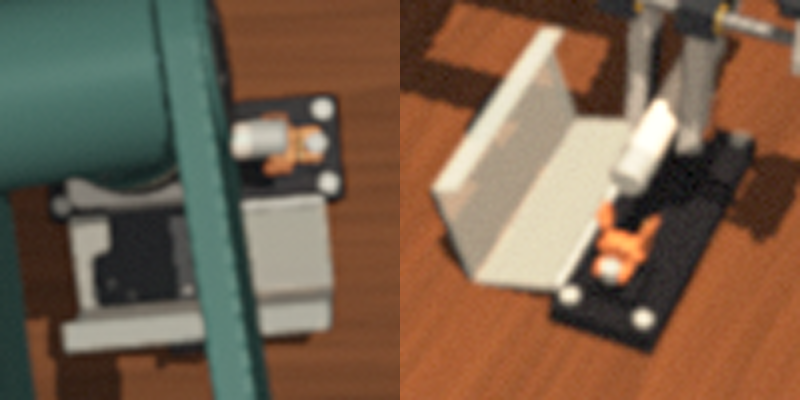

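Run:
```python
from m import *
o=bot.observe(); tcp=np.array([0.6218,0.1497,0.0827]); h=np.radians(93.91); ax=np.array([np.cos(h),np.sin(h),0])
C=tcp+[0,0,.0188]; end=C-.0635*ax
z=np.load("im2.npz")
for nm,D,im in (("T",T,z["t"]),("S",S,z["s"])):
    e=proj(D,end); c=proj(D,end+.02*ax); d=(e-c); px=np.linalg.norm(d)/.02; d/=np.linalg.norm(d); n=np.array([-d[1],d[0]])
    print(nm,"pred end",e,"cap start",c,"px/m",px)
    s=np.arange(-14,8.1,.5); w=np.arange(-8,8.1,.5)
    for ch,g in (("min",im.min(2)),("sat",im.max(2)-im.min(2))):
        X=e[0]+s[:,None]*d[0]+w*n[0];Y=e[1]+s[:,None]*d[1]+w*n[1]
        v=cv2.remap(g.astype(np.float32),X.astype(np.float32),Y.astype(np.float32),cv2.INTER_LINEAR)
        print(ch,"across",list(zip(w.tolist(),v[(s>-6)&(s<-2)].mean(0).astype(int).tolist())))
        print(ch,"along",list(zip(s.tolist(),v[:,abs(w)<1.6].mean(1).astype(int).tolist())))
a=cv2.resize(z["t"][215:255,245:295],None,fx=8,fy=8,interpolation=cv2.INTER_CUBIC)
b=cv2.resize(z["s"][180:220,325:375],None,fx=8,fy=8,interpolation=cv2.INTER_CUBIC)
cv2.imwrite("pics/cap.png",np.hstack([a,b])[:,:,::-1])
```

```text
T pred end [271.90659198 234.70702288] cap start [262.93928756 235.46737897] px/m 449.9741381038552
min across [(-8.0, 57), (-7.5, 58), (-7.0, 61), (-6.5, 72), (-6.0, 85), (-5.5, 109), (-5.0, 131), (-4.5, 146), (-4.0, 160), (-3.5, 168), (-3.0, 175), (-2.5, 180), (-2.0, 185), (-1.5, 186), (-1.0, 185), (-0.5, 181), (0.0, 176), (0.5, 167), (1.0, 159), (1.5, 148), (2.0, 136), (2.5, 120), (3.0, 104), (3.5, 92), (4.0, 80), (4.5, 75), (5.0, 71), (5.5, 71), (6.0, 71), (6.5, 67), (7.0, 62), (7.5, 53), (8.0, 44)]
min along [(-14.0, 147), (-13.5, 168), (-13.0, 188), (-12.5, 194), (-12.0, 198), (-11.5, 197), (-11.0, 196), (-10.5, 191), (-10.0, 186), (-9.5, 179), (-9.0, 172), (-8.5, 170), (-8.0, 169), (-7.5, 169), (-7.0, 170), (-6.5, 170), (-6.0, 170), (-5.5, 171), (-5.0, 171), (-4.5, 172), (-4.0, 173), (-3.5, 173), (-3.0, 172), (-2.5, 169), (-2.0, 165), (-1.5, 154), (-1.0, 142), (-0.5, 126), (0.0, 109), (0.5, 98), (1.0, 89), (1.5, 85), (2.0, 83), (2.5, 89), (3.0, 98), (3.5, 114), (4.0, 131), (4.5, 148), (5.0, 163), (5.5, 171), (6.0, 178), (6.5, 179), (7.0, 178), (7.5, 170), (8.0, 158)]
sat acros
[... 2258 characters left out ...]
29), (1.5, 29), (2.0, 30), (2.5, 31), (3.0, 34), (3.5, 36), (4.0, 37), (4.5, 39), (5.0, 40), (5.5, 40), (6.0, 40), (6.5, 40), (7.0, 39), (7.5, 40), (8.0, 40)]
sat along [(-14.0, 6), (-13.5, 6), (-13.0, 6), (-12.5, 7), (-12.0, 7), (-11.5, 10), (-11.0, 14), (-10.5, 18), (-10.0, 22), (-9.5, 23), (-9.0, 24), (-8.5, 24), (-8.0, 23), (-7.5, 23), (-7.0, 24), (-6.5, 25), (-6.0, 24), (-5.5, 24), (-5.0, 24), (-4.5, 26), (-4.0, 29), (-3.5, 33), (-3.0, 36), (-2.5, 34), (-2.0, 31), (-1.5, 28), (-1.0, 27), (-0.5, 28), (0.0, 28), (0.5, 28), (1.0, 29), (1.5, 28), (2.0, 26), (2.5, 24), (3.0, 22), (3.5, 23), (4.0, 25), (4.5, 32), (5.0, 47), (5.5, 67), (6.0, 91), (6.5, 114), (7.0, 131), (7.5, 143), (8.0, 150)]
```

View pics/cap.png

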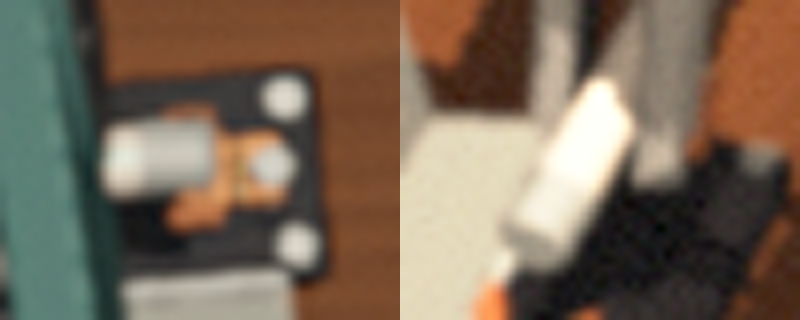

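arm_command([
  [[0,0,0],[-0.0008,-0.0012,-0.01],0.1],
  [[0,0,0],[-0.0008,-0.0012,-0.02],0.1],
  [[0,0,0],[-0.0008,-0.0012,-0.0265],0.1],
  [[0,0,0],[-0.0008,-0.0012,-0.0265],0.1],
  [[0,0,0],[-0.0008,-0.0012,-0.0265],0.1],
])

```text
t: 7.2
tcp_pos: [0.6208, 0.1491, 0.0559]
tool_rot: [-173.5, 89.9, -169.5]
wrist_force: [-0.5, -0.0, -0.6]
grip_width: 0.188
```

```bash
python3 st.py
python3 - <<'E'
from m import *
np.savez("im3.npz",t=T["image"],s=S["image"])
a=cv2.resize(T["image"][215:255,245:295],None,fx=8,fy=8,interpolation=cv2.INTER_CUBIC)
b=cv2.resize(S["image"][190:240,315:365],None,fx=8,fy=8,interpolation=cv2.INTER_CUBIC)
b=b[:320]if 0 else b
a=cv2.copyMakeBorder(a,0,80,0,0,0)
cv2.imwrite("pics/cap3.png",np.hstack([a,b])[:,:,::-1])
E
```

```text
t 7.2 tcp [0.6208 0.1491 0.0559] zhead 3.95 down [-1.e-03 -2.e-04 -1.e+00] ztilt -0.001 F [-0.54 -0.02 -0.65] M [-0.011  0.016  0.035] g 0.188 q6 [ 8.4 20.2 77.6 -0.  82.3  4.5]
```

View pics/cap3.png

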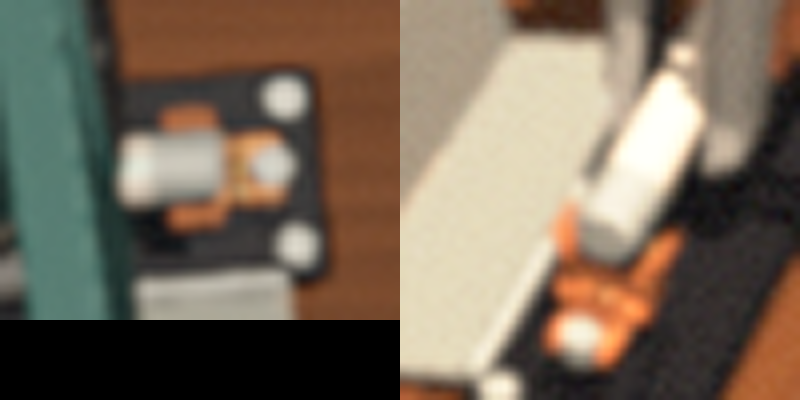

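arm_command([
  [[0,0,0],[0,0,-0.002],0.1],
  [[0,0,0],[0,0,-0.004],0.1],
  [[0,0,0],[0,0,-0.006],0.1],
  [[0,0,0],[0,0,-0.006],0.1],
], force=35)

```text
t: 7.7
tcp_pos: [0.6208, 0.1491, 0.05]
tool_rot: [-171.6, 90.0, -167.6]
wrist_force: [0.1, -0.7, -0.6]
grip_width: 0.186
```

```bash
python3 st.py
```

```text
t 7.7 tcp [0.6208 0.1491 0.05  ] zhead 3.95 down [-7.e-04 -2.e-04 -1.e+00] ztilt -0.0007 F [ 0.1  -0.65 -0.64] M [-0.111  0.082 -0.012] g 0.186 q6 [ 8.4 20.4 78.  -0.  81.6  4.5]
```

arm_command([
  [[0,0,0],[0,0,-0.001],0.1],
  [[0,0,0],[0,0,-0.002],0.1],
  [[0,0,0],[0,0,-0.002],0.1],
])

```text
t: 8.0
tcp_pos: [0.6211, 0.1491, 0.0483]
tool_rot: [-173.5, 90.0, -169.5]
wrist_force: [-0.6, -0.5, -1.7]
grip_width: 0.186
```

arm_command([
  [[0,0,0],[0,0,-0.001],0.1],
  [[0,0,0],[0,0,-0.001],0.1],
])

```text
t: 8.2
tcp_pos: [0.6211, 0.1491, 0.0474]
tool_rot: [-161.8, 90.0, -157.8]
wrist_force: [0.3, -0.1, -1.1]
grip_width: 0.186
```

arm_command([
  [[0,0,0],[0,0,-0.001],0.1],
  [[0,0,0],[0,0,-0.001],0.1],
])

```text
t: 8.4
tcp_pos: [0.621, 0.1491, 0.0467]
tool_rot: [157.8, 90.0, 161.7]
wrist_force: [-0.2, -0.2, -0.1]
grip_width: 0.185
```

arm_command([
  [[0,0,0],[0,0,-0.001],0.1],
  [[0,0,0],[0,0,-0.001],0.1],
])

```text
t: 8.6
tcp_pos: [0.6212, 0.1492, 0.0463]
tool_rot: [5.0, 90.0, 9.0]
wrist_force: [-3.0, -0.2, 3.9]
grip_width: 0.187
```

```bash
python3 st.py
python3 - <<'E'
from m import *
a=cv2.resize(T["image"][215:255,245:295],None,fx=8,fy=8,interpolation=cv2.INTER_CUBIC)
b=cv2.resize(S["image"][190:240,315:365],None,fx=8,fy=8,interpolation=cv2.INTER_CUBIC)
a=cv2.copyMakeBorder(a,0,80,0,0,0)
cv2.imwrite("pics/cap4.png",np.hstack([a,b])[:,:,::-1])
E
```

```text
t 8.6 tcp [0.6212 0.1492 0.0463] zhead 3.96 down [ 4.e-04  1.e-04 -1.e+00] ztilt 0.0004 F [-3.03 -0.21  3.91] M [-0.127  0.515  0.053] g 0.187 q6 [ 8.4 20.6 78.3  0.  81.2  4.5]
```

View pics/cap4.png

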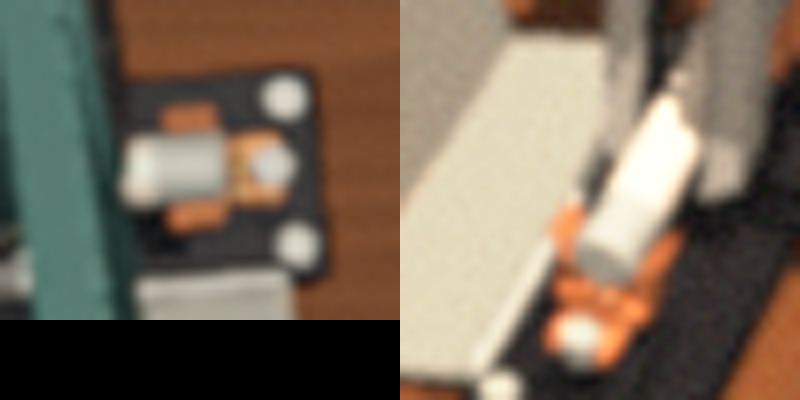

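arm_command([
  [[0,0,0],[-0.0006,0,0],0.1],
  [[0,0,0],[-0.0006,0,0],0.1],
])

```text
t: 8.9
tcp_pos: [0.6211, 0.1491, 0.0462]
tool_rot: [1.1, 89.9, 5.0]
wrist_force: [-2.0, -1.0, 5.3]
grip_width: 0.185
```

```bash
python3 st.py
```

```text
t 8.9 tcp [0.6211 0.1491 0.0462] zhead 3.95 down [ 1.8e-03  2.0e-04 -1.0e+00] ztilt 0.0018 F [-1.98 -1.02  5.27] M [-0.081  0.314 -0.04 ] g 0.185 q6 [ 8.4 20.5 78.3 -0.  81.1  4.5]
```

arm_command([
  [[0,0,0],[-0.0006,0,0],0.1],
  [[0,0,0],[-0.0006,0,-0.0005],0.1],
  [[0,0,0],[-0.0006,0,-0.0005],0.1],
])

```text
t: 9.2
tcp_pos: [0.6211, 0.1492, 0.046]
tool_rot: [2.1, 89.8, 6.0]
wrist_force: [-0.3, -0.5, 5.0]
grip_width: 0.187
```

```bash
python3 st.py
```

```text
t 9.2 tcp [0.6211 0.1492 0.046 ] zhead 3.95 down [ 3.1e-03  3.0e-04 -1.0e+00] ztilt 0.0031 F [-0.3  -0.47  5.  ] M [-0.088  0.071  0.028] g 0.187 q6 [ 8.4 20.5 78.4 -0.  80.9  4.5]
```

arm_command([
  [[0,0,0],[0,0,-0.001],0.1],
  [[0,0,0],[0,0,-0.001],0.1],
])

```text
t: 9.4
tcp_pos: [0.6211, 0.1492, 0.0454]
tool_rot: [2.6, 89.8, 6.5]
wrist_force: [-0.9, -0.4, 7.5]
grip_width: 0.186
```

```bash
python3 st.py
```

```text
t 9.4 tcp [0.6211 0.1492 0.0454] zhead 3.95 down [ 3.2e-03  4.0e-04 -1.0e+00] ztilt 0.0032 F [-0.89 -0.37  7.5 ] M [-0.153  0.121 -0.002] g 0.186 q6 [ 8.4 20.5 78.5 -0.  80.9  4.5]
```

arm_command([
  [[0,0,0],[0,0,-0.001],0.1],
  [[0,0,0],[0,0,-0.001],0.1],
])

```text
t: 9.6
tcp_pos: [0.6211, 0.1492, 0.0448]
tool_rot: [3.3, 89.8, 7.3]
wrist_force: [-1.8, 0.1, 8.5]
grip_width: 0.189
```

```bash
python3 st.py
```

```text
t 9.6 tcp [0.6211 0.1492 0.0448] zhead 3.95 down [ 3.3e-03  4.0e-04 -1.0e+00] ztilt 0.0034 F [-1.78  0.05  8.45] M [-0.085  0.274 -0.013] g 0.189 q6 [ 8.4 20.5 78.5 -0.  80.8  4.5]
```

arm_command([
  [[0,0,0],[-0.0002,0,-0.001],0.1],
  [[0,0,0],[-0.0002,0,-0.001],0.1],
])

```text
t: 9.8
tcp_pos: [0.6212, 0.1493, 0.0442]
tool_rot: [4.1, 89.8, 8.0]
wrist_force: [-1.8, -1.5, 8.1]
grip_width: 0.188
```

arm_command([
  [[0,0,0],[0,0,-0.001],0.1],
  [[0,0,0],[0,0,-0.001],0.1],
])

```text
t: 10.0
tcp_pos: [0.6211, 0.1493, 0.043]
tool_rot: [5.0, 89.8, 8.9]
wrist_force: [-1.9, -0.2, 8.7]
grip_width: 0.191
```

```bash
python3 st.py
```

```text
t 10.0 tcp [0.6211 0.1493 0.043 ] zhead 3.95 down [ 3.9e-03  6.0e-04 -1.0e+00] ztilt 0.004 F [-1.94 -0.2   8.68] M [-0.08   0.287  0.007] g 0.191 q6 [ 8.4 20.6 78.6  0.  80.6  4.5]
```

arm_command([
  [[0,0,0],[-0.0004,0,-0.0007],0.1],
  [[0,0,0],[-0.0004,0,-0.0007],0.1],
])

```text
t: 10.2
tcp_pos: [0.621, 0.1493, 0.0411]
tool_rot: [6.6, 89.7, 10.5]
wrist_force: [3.3, -0.2, 1.8]
grip_width: 0.19
```

```bash
python3 st.py
```

```text
t 10.2 tcp [0.621  0.1493 0.0411] zhead 3.94 down [ 4.3e-03  8.0e-04 -1.0e+00] ztilt 0.0044 F [ 3.29 -0.24  1.8 ] M [ 0.128 -0.563  0.   ] g 0.19 q6 [ 8.4 20.6 78.8  0.  80.3  4.5]
```

arm_command([
  [[0,0,0],[0.0006,0,-0.0005],0.1],
  [[0,0,0],[0.0006,0,-0.0005],0.1],
])

```text
t: 10.4
tcp_pos: [0.6208, 0.1493, 0.0392]
tool_rot: [11.4, 89.9, 15.3]
wrist_force: [6.3, 1.0, -3.0]
grip_width: 0.186
```

```bash
python3 st.py
```

```text
t 10.4 tcp [0.6208 0.1493 0.0392] zhead 3.95 down [ 1.9e-03  5.0e-04 -1.0e+00] ztilt 0.0019 F [ 6.25  0.99 -3.04] M [ 0.128 -0.911 -0.018] g 0.186 q6 [ 8.4 20.8 78.8  0.  80.3  4.5]
```

arm_command([
  [[0,0,0],[0.0007,0,0],0.1],
  [[0,0,0],[0.0012,0,-0.0003],0.1],
  [[0,0,0],[0.0012,0,-0.0003],0.1],
])

```text
t: 10.7
tcp_pos: [0.6208, 0.1491, 0.0382]
tool_rot: [-177.5, 89.9, -173.6]
wrist_force: [4.8, 0.7, -4.0]
grip_width: 0.188
```

```bash
python3 st.py
```

```text
t 10.7 tcp [0.6208 0.1491 0.0382] zhead 3.96 down [-1.2e-03 -1.0e-04 -1.0e+00] ztilt -0.0012 F [ 4.81  0.74 -3.98] M [ 0.228 -0.864  0.021] g 0.188 q6 [ 8.4 20.9 78.7  0.  80.4  4.5]
```

arm_command([
  [[0,0,0],[0.0005,0,-0.0005],0.1],
  [[0,0,0],[0.0005,0,-0.0005],0.1],
])

```text
t: 10.9
tcp_pos: [0.6209, 0.1491, 0.0382]
tool_rot: [-179.3, 89.9, -175.4]
wrist_force: [2.7, 1.4, -4.5]
grip_width: 0.185
```

```bash
python3 st.py
```

```text
t 10.9 tcp [0.6209 0.1491 0.0382] zhead 3.96 down [-2.e-03 -2.e-04 -1.e+00] ztilt -0.002 F [ 2.66  1.44 -4.46] M [ 0.174 -0.484  0.002] g 0.185 q6 [ 8.4 21.  78.6  0.  80.5  4.5]
```

arm_command([
  [[0,0,0],[0.0004,0,-0.0005],0.1],
  [[0,0,0],[0.0004,0,-0.0005],0.1],
])

```text
t: 11.1
tcp_pos: [0.621, 0.1491, 0.0382]
tool_rot: [-180.0, 89.9, -176.0]
wrist_force: [-0.4, 1.0, -2.3]
grip_width: 0.191
```

```bash
python3 st.py
```

```text
t 11.1 tcp [0.621  0.1491 0.0382] zhead 3.96 down [-2.5e-03 -2.0e-04 -1.0e+00] ztilt -0.0025 F [-0.36  1.01 -2.34] M [ 0.119  0.027 -0.034] g 0.191 q6 [ 8.4 21.  78.6  0.  80.5  4.5]
```

arm_command([
  [[0,0,0],[0,0,-0.0006],0.1],
  [[0,0,0],[0,0,-0.0006],0.1],
])

```text
t: 11.3
tcp_pos: [0.6211, 0.1491, 0.0382]
tool_rot: [-179.9, 89.9, -175.9]
wrist_force: [-2.3, 0.6, 0.8]
grip_width: 0.187
```

```bash
python3 st.py
```

```text
t 11.3 tcp [0.6211 0.1491 0.0382] zhead 3.96 down [-1.9e-03 -1.0e-04 -1.0e+00] ztilt -0.0019 F [-2.31  0.58  0.77] M [0.092 0.528 0.019] g 0.187 q6 [ 8.4 21.  78.6  0.  80.5  4.5]
```

arm_command([
  [[0,0,0],[-0.0004,0,-0.0006],0.1],
  [[0,0,0],[-0.0004,0,-0.0006],0.1],
])

```text
t: 11.5
tcp_pos: [0.6212, 0.1491, 0.0381]
tool_rot: [-176.2, 90.0, -172.2]
wrist_force: [-3.9, 0.1, 4.3]
grip_width: 0.188
```

```bash
python3 st.py;  python3 - <<'E'
from m import *
a=cv2.resize(T["image"][215:255,245:295],None,fx=8,fy=8,interpolation=cv2.INTER_CUBIC)
b=cv2.resize(S["image"][190:240,315:365],None,fx=8,fy=8,interpolation=cv2.INTER_CUBIC)
a=cv2.copyMakeBorder(a,0,80,0,0,0)
cv2.imwrite("pics/cap5.png",np.hstack([a,b])[:,:,::-1])
E
```

```text
t 11.5 tcp [0.6212 0.1491 0.0381] zhead 3.96 down [-6.e-04 -1.e-04 -1.e+00] ztilt -0.0006 F [-3.92  0.1   4.33] M [-0.006  0.813 -0.001] g 0.188 q6 [ 8.4 21.  78.7  0.  80.4  4.5]
```

View pics/cap5.png

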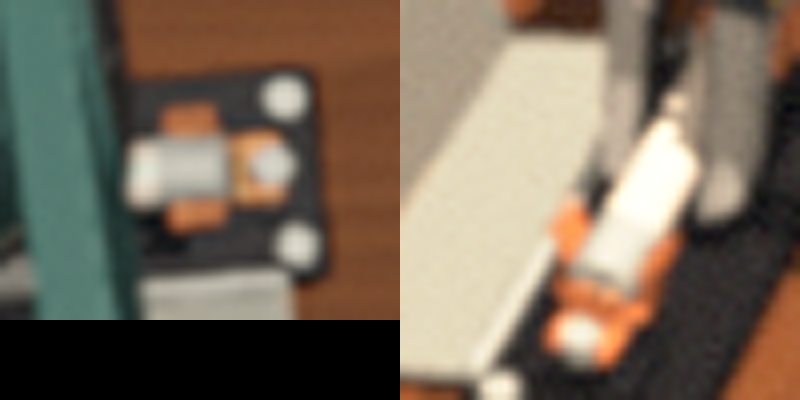

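arm_command([
  [[0,0,0],[0.0005,0,0.0012],0.1],
  [[0,0,0],[0.0005,0,0.0012],0.25],
  [[0,0,0],[0.0005,0,0.0012],0.4],
  [[0,0,0],[0.0005,0,0.0012],0.45],
  [[0,0,0],[0.0005,0,0.0012],0.45],
])

```text
t: 12.1
tcp_pos: [0.6227, 0.149, 0.0385]
tool_rot: [-8.6, 89.9, -4.6]
wrist_force: [0.0, 0.4, -0.6]
grip_width: 0.444
```

arm_command([
  [[0,0,0],[0,0,0.005],0.45],
  [[0,0,0],[0,0,0.02],0.45],
  [[0,0,0],[0,0,0.05],0.45],
  [[0,0,0],[0,0,0.09],0.45],
  [[0,0,0],[0,0,0.12],0.45],
  [[0,0,0],[0,0,0.12],0.45],
])

```text
t: 12.7
tcp_pos: [0.6256, 0.1497, 0.1672]
tool_rot: [4.4, 89.2, 8.3]
wrist_force: [-0.4, -0.1, 1.6]
grip_width: 0.445
```

```bash
python3 st.py;  python3 - <<'E'
from m import *
np.savez("im6.npz",t=T["image"],s=S["image"])
a=cv2.resize(T["image"][215:295,200:300],None,fx=4,fy=4,interpolation=cv2.INTER_CUBIC)
b=cv2.resize(S["image"][165:265,285:385],None,fx=4,fy=4,interpolation=cv2.INTER_CUBIC)
a=cv2.copyMakeBorder(a,0,80,0,0,0)
cv2.imwrite("pics/rel.png",np.hstack([a,b])[:,:,::-1])
E
```

```text
t 12.7 tcp [0.6256 0.1497 0.1672] zhead 3.96 down [ 0.0142  0.0021 -0.9999] ztilt 0.0143 F [-0.36 -0.12  1.64] M [-0.092 -0.018 -0.02 ] g 0.445 q6 [ 8.4 16.8 69.  -0.  93.3  4.4]
```

View pics/rel.png

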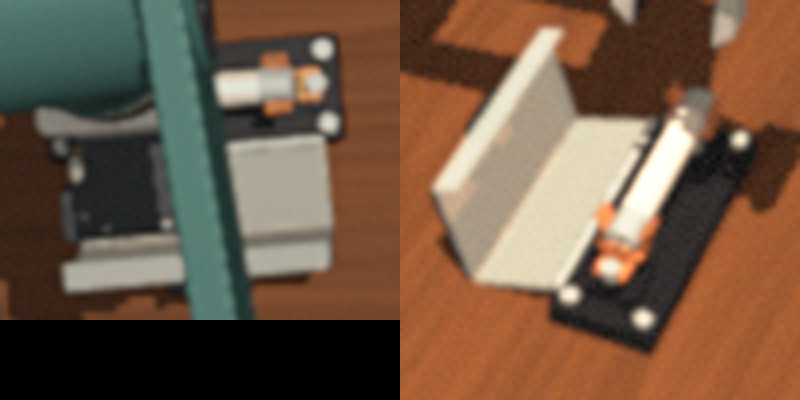

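arm_command([
  [[0,0,0],[0,0,0],0.2],
  [[0,0,0],[-0.045,-0.01,0],0],
  [[0,0,0],[-0.09,-0.025,0],0],
  [[0,0,0],[-0.1377,-0.0394,0],0],
  [[0,0,0],[-0.1377,-0.0394,0],0],
  [[0,0,0],[-0.1377,-0.0394,0],0],
])

```text
t: 13.4
tcp_pos: [0.4829, 0.1095, 0.157]
tool_rot: [-179.4, 89.9, -175.5]
wrist_force: [-0.0, -1.2, 0.2]
grip_width: 0.01
```

```bash
python3 st.py;  python3 - <<'E'
from m import *
np.savez("im7.npz",t=T["image"],s=S["image"])
a=cv2.resize(T["image"][215:295,200:300],None,fx=4,fy=4,interpolation=cv2.INTER_CUBIC)
b=cv2.resize(S["image"][165:265,285:385],None,fx=4,fy=4,interpolation=cv2.INTER_CUBIC)
a=cv2.copyMakeBorder(a,0,80,0,0,0)
cv2.imwrite("pics/g0.png",np.hstack([a,b])[:,:,::-1])
E
```

```text
t 13.4 tcp [0.4829 0.1095 0.157 ] zhead 3.94 down [-2.1e-03 -2.0e-04 -1.0e+00] ztilt -0.0021 F [-0.02 -1.15  0.19] M [-0.047  0.007 -0.006] g 0.01 q6 [ 6.2 -1.1 90.3  0.  90.9  2.3]
```

View pics/g0.png

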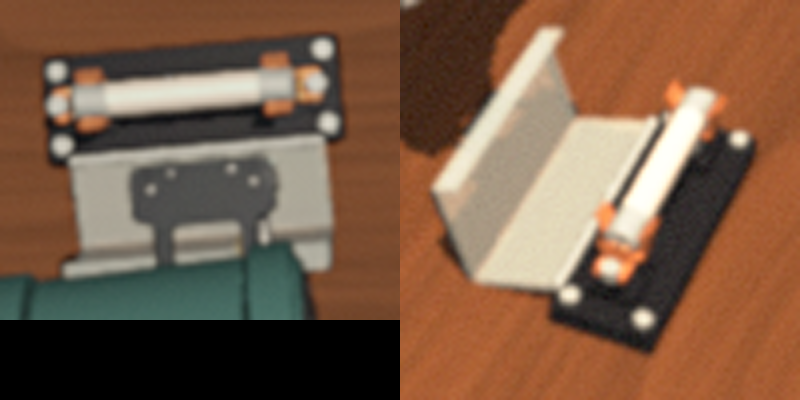

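Run:
```python
from m import *
z=np.load("im7.npz"); g=z["s"].min(2)
h=np.radians(93.95); ax=np.array([np.cos(h),np.sin(h),0]); C=np.array([.6211,.1492,.0562])
def axis_fit(D,img,thr,box):
    x0,y0,w,hh=box; k=6
    q=cv2.resize(img[y0:y0+hh,x0:x0+w].min(2),None,fx=k,fy=k,interpolation=cv2.INTER_CUBIC)
    n,l,st,c=cv2.connectedComponentsWithStats((q>thr).astype(np.uint8)); out=[]
    for i in range(1,n):
        if st[i,4]<400: continue
        r=cv2.minAreaRect(cv2.findContours((l==i).astype(np.uint8),0,1)[0][0]); p=cv2.boxPoints(r)
        ys,xs=np.where(l==i); v=cv2.fitLine(np.c_[xs,ys].astype(np.float32),cv2.DIST_L2,0,.01,.01).ravel()
        print(thr,st[i,4]/36,np.round((c[i]+.5)/k-.5+[x0,y0],2),np.round(np.array(r[1])/k,1),"ang",round(np.degrees(np.arctan2(v[1],v[0])),2))
for t in (215,230): axis_fit(S,z["s"],t,(330,180,45,55))
axis_fit(T,z["t"],195,(215,225,70,25))
axis_fit(T,z["t"],205,(215,225,70,25))
for nm,dz in (("level",0),("left+5",.005),("right+5",-.005)):
    a,b=C+.043*ax+[0,0,max(dz,0)],C-.043*ax+[0,0,max(-dz,0)]
    for D,n in ((S,"S"),(T,"T")):
        u=proj(D,a)-proj(D,b); print(nm,n,proj(D,(a+b)/2).round(2),round(np.degrees(np.arctan2(u[1],u[0])),2))
```

```text
215 210.11111111111111 [350.21 205.51] [ 6.3 39.7] ang -60.28
230 151.25 [350.68 204.64] [ 5.5 29.8] ang -60.33
195 137.55555555555554 [245.19 237.35] [ 3.9 38.5] ang -4.95
205 75.11111111111111 [245.6  237.38] [ 2.4 36.9] ang -4.91
level S [349.69 207.15] -60.4
level T [246.09 238.9 ] 175.11
left+5 S [349.75 206.35] -61.69
left+5 T [245.96 238.83] 175.39
right+5 S [349.75 206.35] -58.89
right+5 T [245.96 238.83] 174.84
```

The fuse sits level: the scene-view tube angle is -60.3° and the level prediction is -60.4° (an end left 5 mm high would change it by 1.3° or more). Next is the guard.

arm_command([
  [[0,0,0],[0,0,-0.04],0],
  [[0,0,0],[0,0,-0.08],0],
  [[0,0,0],[0,0,-0.103],0],
  [[0,0,0],[0,0,-0.103],0],
  [[0,0,0],[0,0,-0.103],0],
])

```text
t: 14.1
tcp_pos: [0.4855, 0.1099, 0.0558]
tool_rot: [45.9, 90.0, 49.9]
wrist_force: [0.6, 0.4, 0.9]
grip_width: 0.007
```

```bash
python3 st.py;  python3 - <<'E'
from m import *
b=cv2.resize(S["image"][145:265,265:385],None,fx=5,fy=5,interpolation=cv2.INTER_CUBIC)
cv2.imwrite("pics/g1.png",b[:,:,::-1])
E
```

```text
t 14.1 tcp [0.4855 0.1099 0.0558] zhead 3.96 down [ 0.  0. -1.] ztilt 0.0 F [0.65 0.36 0.89] M [-0.07  -0.017  0.041] g 0.007 q6 [ 6.2  3.  98.1  0.  79.   2.3]
```

View pics/g1.png

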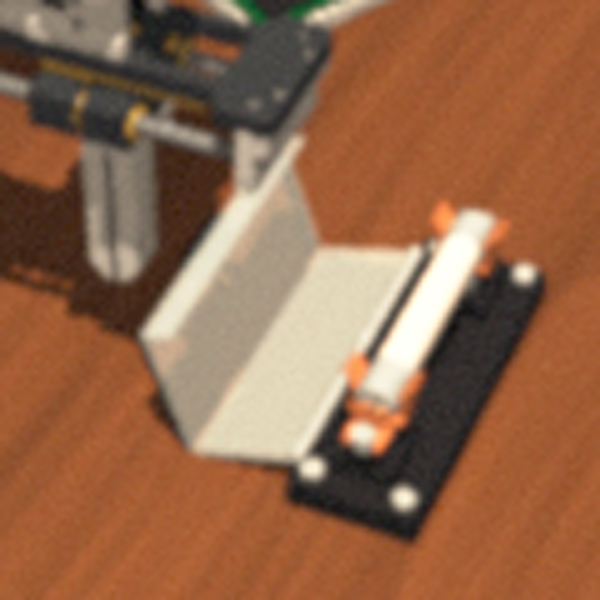

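arm_command([
  [[0,0,0],[0.009,0.0006,0],0],
  [[0,0,0],[0.018,0.0012,0],0],
  [[0,0,0],[0.0225,0.0016,0.001],0],
  [[0,0,0],[0.0275,0.0019,0.002],0],
  [[0,0,0],[0.0325,0.0022,0.007],0],
  [[0,0,0],[0.0375,0.0026,0.012],0],
  [[0,0,0],[0.0375,0.0026,0.012],0],
])

```text
t: 14.9
tcp_pos: [0.5157, 0.1118, 0.0696]
tool_rot: [-177.4, 89.1, -173.4]
wrist_force: [-22.0, -2.6, 19.5]
grip_width: 0.004
```

```bash
python3 st.py;  python3 - <<'E'
from m import *
b=cv2.resize(S["image"][145:265,265:385],None,fx=5,fy=5,interpolation=cv2.INTER_CUBIC)
cv2.imwrite("pics/g2.png",b[:,:,::-1])
E
```

```text
t 14.9 tcp [0.5157 0.1118 0.0696] zhead 3.98 down [-0.0157 -0.0018 -0.9999] ztilt -0.0157 F [-21.97  -2.57  19.53] M [-0.493  4.018 -0.062] g 0.004 q6 [ 6.1  6.7 92.4 -0.  81.8  2.1]
```

View pics/g2.png

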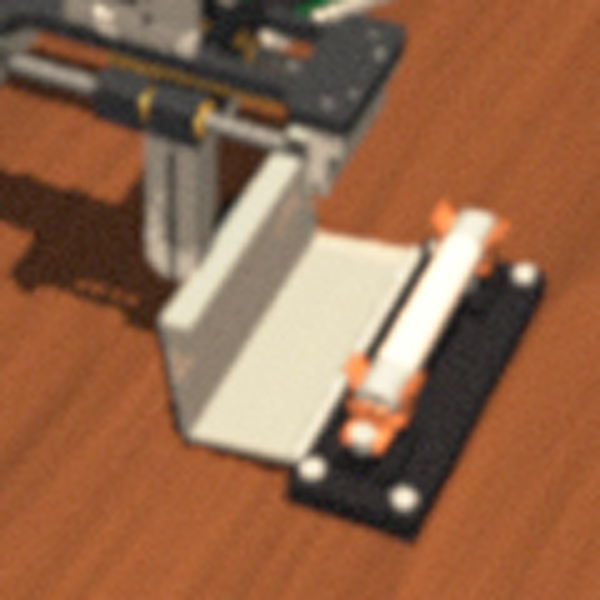

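Run:
```python
from m import *
o=bot.observe(); t=o["tcp_pos"]; M=R.from_euler("xyz",o["tool_rot"],degrees=True).as_matrix()
f=lambda p:((proj(S,p)-[265,145])*5).round(0)
print("tip",f(t))
for s in (.06,.08,.09,.1):
  for h in (.07,.08,.097,.12): print(s,h,f(t-h*M[:,0]+s*M[:,2]))
ex=np.array([.9976,.0689,0]);ey=np.array([-.0689,.9976,0]);O=np.array([.6211,.1492,0])
for th in (1.5,1.6,1.7,1.8,1.9):
  c,s=np.cos(th),np.sin(th)
  P=lambda d,h,y:O+(-.032+d*c-h*s)*ex+y*ey+np.array([0,0,.018+d*s+h*c])
  print(th,"edge -y",f(P(.072,.056,-.075)),"edge +y",f(P(.072,.056,.075)),"corner -y",f(P(0,.056,-.075)),"tab",f(P(.063,.066,0)))
```

```text
tip [179. 264.]
0.06 0.07 [306. 185.]
0.06 0.08 [306. 167.]
0.06 0.097 [308. 135.]
0.06 0.12 [309.  92.]
0.08 0.07 [349. 198.]
0.08 0.08 [350. 180.]
0.08 0.097 [352. 149.]
0.08 0.12 [355. 105.]
0.09 0.07 [371. 205.]
0.09 0.08 [372. 187.]
0.09 0.097 [375. 156.]
0.09 0.12 [378. 112.]
0.1 0.07 [393. 212.]
0.1 0.08 [395. 194.]
0.1 0.097 [397. 162.]
0.1 0.12 [401. 119.]
1.5 edge -y [185. 304.] edge +y [322. 102.] corner -y [179. 415.] tab [235. 206.]
1.6 edge -y [170. 308.] edge +y [307. 107.] corner -y [179. 423.] tab [223. 212.]
1.7 edge -y [157. 314.] edge +y [294. 113.] corner -y [180. 432.] tab [211. 221.]
1.8 edge -y [145. 321.] edge +y [282. 121.] corner -y [182. 441.] tab [202. 230.]
1.9 edge -y [134. 330.] edge +y [272. 130.] corner -y [185. 449.] tab [194. 240.]
```

The 22 N is a friction jam: the guard's edge is sticking to the side of the finger while I raised it too little. The force line passes nearly through the hinge. I'll raise the finger along the edge's arc.

arm_command([
  [[0,0,0],[-0.002,0,0.004],0],
  [[0,0,0],[-0.002,0,0.008],0],
  [[0,0,0],[0.001,0,0.011],0],
  [[0,0,0],[0.001,0,0.011],0],
])

```text
t: 15.5
tcp_pos: [0.5245, 0.1124, 0.0794]
tool_rot: [2.2, 89.8, 6.2]
wrist_force: [0.5, 0.1, 0.2]
grip_width: 0.006
```

```bash
python3 st.py;  python3 - <<'E'
from m import *
b=cv2.resize(S["image"][145:265,265:385],None,fx=5,fy=5,interpolation=cv2.INTER_CUBIC)
cv2.imwrite("pics/g3.png",b[:,:,::-1])
E
```

```text
t 15.5 tcp [0.5245 0.1124 0.0794] zhead 3.94 down [ 2.7e-03  3.0e-04 -1.0e+00] ztilt 0.0027 F [0.47 0.07 0.15] M [-0.035  0.108 -0.053] g 0.006 q6 [ 6.   6.6 91.4  0.  81.9  2.1]
```

View pics/g3.png

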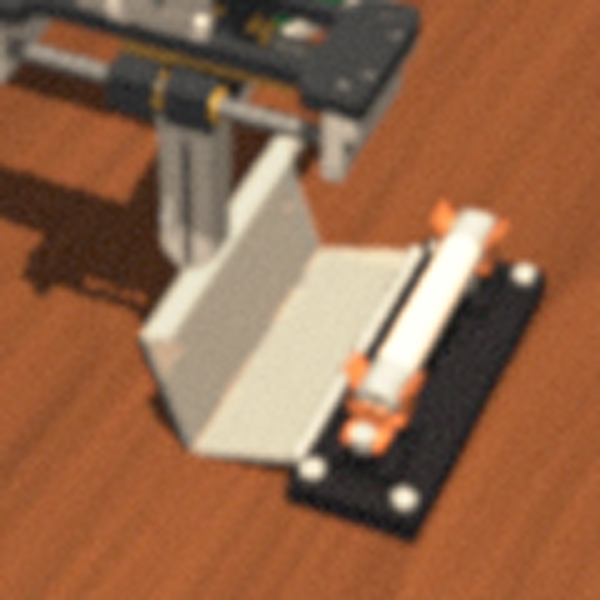

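arm_command([
  [[0,0,0],[-0.03,-0.002,0],0],
  [[0,0,0],[-0.03,-0.002,-0.0334],0],
  [[0,0,0],[-0.03,-0.002,-0.0334],0],
  [[0,0,0],[-0.022,-0.0015,-0.0334],0],
  [[0,0,0],[-0.02,-0.0014,-0.0334],0],
  [[0,0,0],[-0.02,-0.0014,-0.0334],0],
])

```text
t: 16.2
tcp_pos: [0.5042, 0.111, 0.0462]
tool_rot: [1.1, 89.9, 5.1]
wrist_force: [-0.9, -0.9, -0.9]
grip_width: 0.003
```

```bash
python3 st.py
```

```text
t 16.2 tcp [0.5042 0.111  0.0462] zhead 3.95 down [ 1.2e-03  1.0e-04 -1.0e+00] ztilt 0.0012 F [-0.93 -0.91 -0.91] M [-0.059  0.197  0.02 ] g 0.003 q6 [ 6.1  5.7 96.3 -0.  77.9  2.2]
```

arm_command([
  [[0,0,0],[0.004,0.0003,0.002],0],
  [[0,0,0],[0.0077,0.0005,0.0055],0],
  [[0,0,0],[0.011,0.0007,0.009],0],
  [[0,0,0],[0.0145,0.001,0.0125],0],
  [[0,0,0],[0.0195,0.0013,0.017],0],
  [[0,0,0],[0.0225,0.0015,0.0205],0],
  [[0,0,0],[0.0255,0.0018,0.0245],0],
  [[0,0,0],[0.0255,0.0018,0.0245],0],
])

```text
t: 17.0
tcp_pos: [0.5297, 0.1128, 0.0704]
tool_rot: [0.3, 89.9, 4.2]
wrist_force: [-0.7, -0.1, 0.3]
grip_width: 0.006
```

```bash
python3 st.py;  python3 - <<'E'
from m import *
b=cv2.resize(S["image"][145:265,265:385],None,fx=5,fy=5,interpolation=cv2.INTER_CUBIC)
cv2.imwrite("pics/g4.png",b[:,:,::-1])
E
```

```text
t 17.0 tcp [0.5297 0.1128 0.0704] zhead 3.95 down [ 2.4e-03  2.0e-04 -1.0e+00] ztilt 0.0024 F [-0.67 -0.06  0.26] M [-0.049  0.227  0.02 ] g 0.006 q6 [ 6.   7.6 91.3 -0.  81.   2.1]
```

View pics/g4.png

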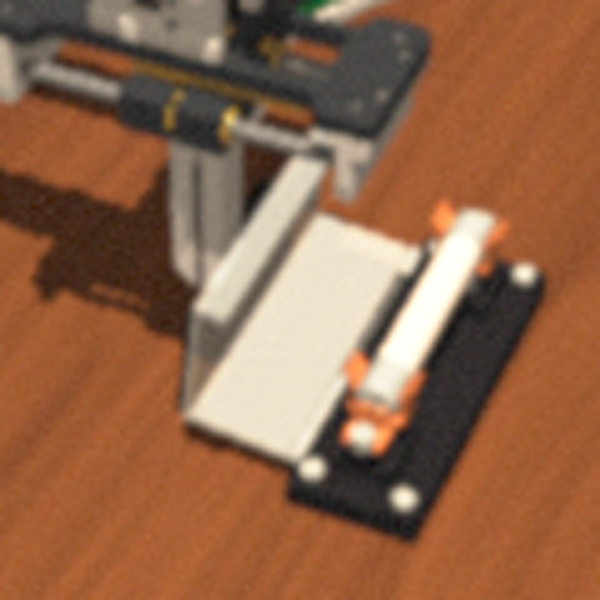

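arm_command([
  [[0,0,0],[0.0079,0.0005,0.0066],0],
  [[0,0,0],[0.0126,0.0009,0.0096],0],
  [[0,0,0],[0.0173,0.0012,0.0121],0],
  [[0,0,0],[0.0223,0.0015,0.0143],0],
  [[0,0,0],[0.0273,0.0019,0.0163],0],
  [[0,0,0],[0.0325,0.0022,0.0177],0],
  [[0,0,0],[0.0378,0.0026,0.0188],0],
  [[0,0,0],[0.0432,0.003,0.0195],0],
  [[0,0,0],[0.0487,0.0034,0.0198],0],
  [[0,0,0],[0.0487,0.0034,0.0198],0],
])

```text
t: 18.1
tcp_pos: [0.578, 0.1161, 0.0894]
tool_rot: [-3.3, 90.0, 0.7]
wrist_force: [-0.6, 0.6, 0.5]
grip_width: 0.003
```

```bash
python3 st.py;  python3 - <<'E'
from m import *
b=cv2.resize(S["image"][145:265,265:385],None,fx=5,fy=5,interpolation=cv2.INTER_CUBIC)
cv2.imwrite("pics/g5.png",b[:,:,::-1])
E
```

```text
t 18.1 tcp [0.578  0.1161 0.0894] zhead 3.95 down [ 7.e-04  0.e+00 -1.e+00] ztilt 0.0007 F [-0.63  0.62  0.46] M [-0.067  0.057 -0.006] g 0.003 q6 [ 5.9 12.8 83.  -0.  84.2  1.9]
```

View pics/g5.png

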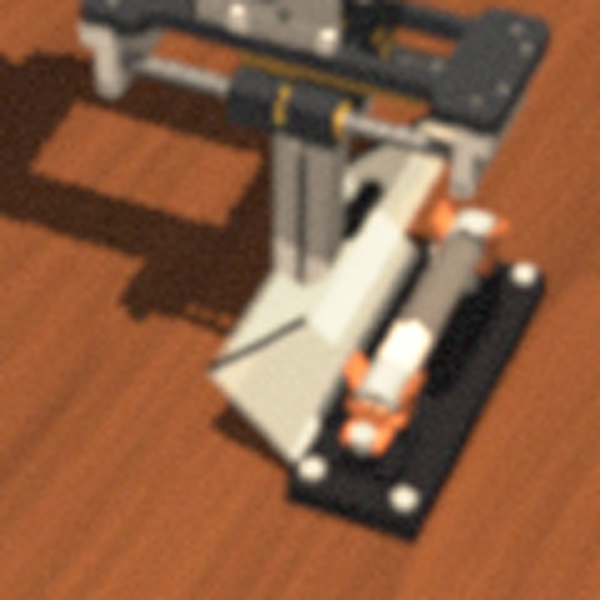

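arm_command([
  [[0,0,0],[0.0054,0.0004,-0.0002],0],
  [[0,0,0],[0.0108,0.0007,-0.0007],0],
  [[0,0,0],[0.0162,0.0011,-0.0018],0],
  [[0,0,0],[0.0215,0.0015,-0.003],0],
  [[0,0,0],[0.0283,0.002,-0.0054],0],
  [[0,0,0],[0.033,0.0023,-0.0078],0],
  [[0,0,0],[0.038,0.0026,-0.0103],0],
  [[0,0,0],[0.038,0.0026,-0.0103],0],
  [[0,0,0],[0.038,0.0026,0.0],0],
  [[0,0,0],[0.038,0.0026,0.02],0],
])

```text
t: 19.2
tcp_pos: [0.6126, 0.1185, 0.1067]
tool_rot: [-178.6, 89.6, -174.7]
wrist_force: [0.2, -0.8, -0.0]
grip_width: 0.005
```

arm_command([
  [[0,0,0],[0,0,0.04],0],
  [[0,0,0],[0,0,0.08],0],
  [[0,0,0],[-0.04,0,0.1],0],
  [[0,0,0],[-0.08,-0.02,0.12],0],
  [[0,0,0],[-0.12,-0.04,0.12],0],
  [[0,0,0],[-0.16,-0.06,0.12],0],
  [[0,0,0],[-0.2,-0.08,0.12],0],
  [[0,0,0],[-0.2,-0.08,0.12],0],
  [[0,0,0],[-0.2,-0.08,0.12],0],
])

```text
t: 20.1
tcp_pos: [0.4144, 0.0386, 0.2297]
tool_rot: [11.5, 89.9, 15.5]
wrist_force: [-0.2, 0.4, -0.3]
grip_width: 0.007
```

```bash
python3 st.py;  python3 - <<'E'
from m import *
np.savez("im9.npz",t=T["image"],s=S["image"])
a=cv2.resize(T["image"][205:285,200:300],None,fx=4,fy=4,interpolation=cv2.INTER_CUBIC)
b=cv2.resize(S["image"][165:265,285:385],None,fx=4,fy=4,interpolation=cv2.INTER_CUBIC)
a=cv2.copyMakeBorder(a,0,80,0,0,0)
cv2.imwrite("pics/shut.png",np.hstack([a,b])[:,:,::-1])
cv2.imwrite("pics/s_end.png",S["image"][:,:,::-1])
E
```

```text
t 20.1 tcp [0.4144 0.0386 0.2297] zhead 3.91 down [ 1.1e-03  3.0e-04 -1.0e+00] ztilt 0.0011 F [-0.24  0.42 -0.29] M [-0.026 -0.002  0.016] g 0.007 q6 [ -2.5 -12.6  92.4   0.  100.2  -6.4]
```

View pics/shut.png

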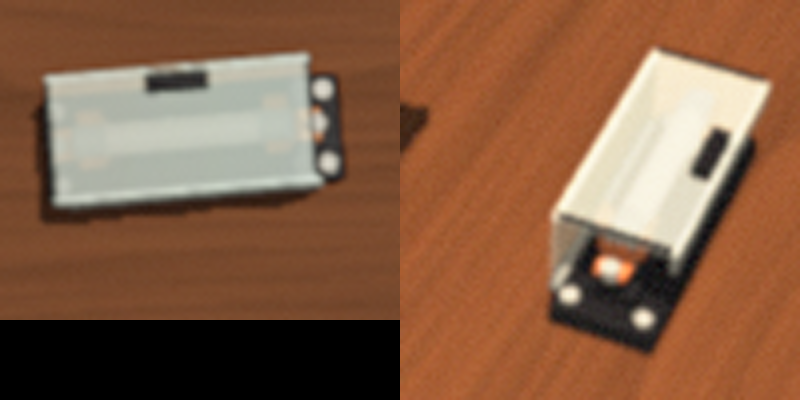

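View pics/s_end.png

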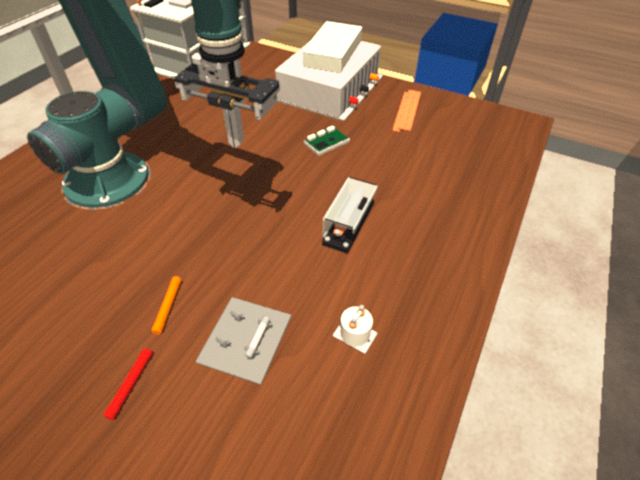

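Run:
```python
from m import *
ex=np.array([.9976,.0689,0]);ey=np.array([-.0689,.9976,0]);O=np.array([.6211,.1492,0])
for th in (0,.03,.06,.1,.2):
  c,s=np.cos(th),np.sin(th)
  p=O+(-.032+.060*c-.066*s)*ex+np.array([0,0,.018+.060*s+.066*c])
  print(th,proj(T,p).round(2),proj(S,p).round(2))
z=np.load("im9.npz")
for n,(x0,y0,w,h) in (("t",(233,218,25,14)),("s",(352,192,20,20))):
  g=z[n][y0:y0+h,x0:x0+w].max(2); m=g<70; ys,xs=np.where(m); print(n,m.sum(),xs.mean()+x0,ys.mean()+y0)
```

```text
0 [243.65 225.69] [362.26 201.73]
0.03 [243.63 226.5 ] [361.46 200.88]
0.06 [243.6  227.33] [360.64 200.05]
0.1 [243.58 228.49] [359.5  198.97]
0.2 [243.56 231.58] [356.49 196.37]
t 41 243.3658536585366 225.0487804878049
s 67 365.13432835820896 205.0
```

```bash
python3 -c "
from plant import bot
print(bot.sign_off())"
```

```text
the job is handed in; nothing more can be done
None
```

I fitted the long fuse into the holder, let it go, swung the guard shut and handed the job in at about 20 s. No verdict is reported.

**Seating:** The clips first pushed back with the fuse axis about 64 mm above the bench, which puts the clip height p at roughly 10 mm. The press force levelled off near 9 to 10 N. The fuse then snapped through with a downward pull, and the height stopped changing at the floor. I stopped at about 5 N on the floors.

**Last checks:**
- **Fuse level:** seen from the scene camera it lay at -60.3°, against -60.4° predicted for level. The top view showed it centred in both clips.
- **Guard:** the tab was within about 1 px of the shut position in the top view. In the scene view my dark mask for the tab was about 4 px off, probably because it also caught the dark base. I judged the guard shut there by eye from the picture.
- **Bystanders:** the short fuse, contactor, board and the orange and red look-alikes look unmoved in the last picture, which I did not measure. The robot is clear of everything, with wrist force about 0.

**What went less well:**
- **Guard, first push:** friction jammed it, with about 22 N sideways and 20 N upward on the fingers. The fingers slipped off and the guard fell back open. A second push along the hinge arc closed it with the force under 1 N wherever I read it.
- **Cameras:** the two disagreed by about 3 mm, so I set the final sideways position by feel. The sideways force reached about 6 N briefly just after the snap before I corrected it.

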